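Add a course to a stickered stack of boards

ROBOT

A 6-joint arm with a two-finger parallel gripper is mounted at the origin on the work surface. World frame = base frame: x ahead of the robot, y to its left, z up, the work surface at z = 0. Lengths are in m, angles in degrees, forces in N, time in s.
With the tool pointing down it reaches from about 0.375 to 0.9 m from the base axis. Payload 3.1 kg.
Tool frame: the origin (TCP) lies on the centre line of the jaws, within the pads' length; the fingertips stand 22 mm ahead of it and the grasp point (between the pads) lies 3 mm ahead of it; z points along the fingers, y is the line along which they close (so a half turn about z gives the same grasp; the last joint's range is limited). The gripper opens to 87 mm and grips with 3 to 60 N. Pads are 19 mm wide; open, the fingers measure 117 mm over their backs; the gripper's body (75 mm by 190 mm) begins 51 mm behind the grasp point.
Start: joints at [-80.587, 30.224, 82.088, -0, 67.689, -10.227], TCP at [0.21, -0.589, 0.245] pointing down, gripper open.
Joint ranges: [-176.69, 176.69], [-43.24, 126.21], [12.49, 139.97], [-82, 262], [0, 151.66], [-163.58, 163.58]. Speed limits (degrees/s): [159.86, 159.86, 180, 180, 180, 180].

INTERFACE

Orientations are given as a 3x3 rotation matrix whose columns are the frame's x, y, z axes.
In Python, from rig import * gives the robot as it stands.
- The arm moves only by the shell command python3 -m jog 'ROWS'. ROWS is text: rows parted by semicolons, each of 7 numbers parted by spaces: the shift along the tool's x, y, z in mm, then the turn, a rotation vector about the tool's x, y, z in rad, then the finger opening in mm, from 0 to 87. In form: tx ty tz ax ay az fingers; .... A call has 1 to 12 rows; each row shifts and turns the commanded pose from where the row before left it, along the tool's axes as they then stand; what a row does not reach is not made up. A row lasts 1/8 s, in which the tool goes at most 62.5 mm and 10.7 degrees, less where a joint would pass 70% of its speed; a pose out of reach is approached as far as the arm can. A call with a gripper value outside its range is refused whole. The fingers move at their own pace and stop on an object; the grip force is fixed at half the most. Time passes only in rows, so rows that do not move let the fingers close. It gives the time, the measured TCP pose, the force, the opening and the grip force at its end, in the units of the state.
- read_state(): the state, without advancing time (a new reading comes with each control period).
- capture(name): name is "side" or "top"; returns a dict with "color" (400x640x3 uint8, red, green, blue), "camera_matrix" (3x3 intrinsics, pixels), "distortion" ([k1, k2, p1, p2, k3] as OpenCV has them; the pictures are not rectified), "R" (3x3) and "t" (3): a world point X has camera coordinates R X + t. Camera axes: x right, y down, z forward; pixel columns grow to the right and rows downward; lengths in m; the calibration is good to about 2 mm. A picture is of the moment at which its call begins. There is no depth.
- hand_in(): hands the job in; it is judged then, once.
Trained networks look in the newest picture that a camera, given by its name, has taken for a name from the list of things; names that differ only in an ending like _2 or _b are one class to them, and where a whole thing is asked for, a point or a joint stands for the part that bears it (a point fixed in the world has none). Each returns a list of dicts, best first, with "conf" (0 to 1); they miss things now and then, are a little off and sometimes report something else, mostly with a low value. They report only what shows in the picture. A call takes as long as a camera call. They do not tell look-alikes from the thing itself.
- find_in(camera, target): "at" ([x, y, z] in m, in world coordinates, good to about 4 mm: the middle of the surface that is visible of it).
- trace(camera, target): "pixels" (400x640 bool, what is visible of it).
- place_of(camera, target): "at" ([x, y, z] in m, in world coordinates, good to about 4 mm: a listed point, or the origin of a listed thing).
The state is a dict: "time_s": time; "joint_positions": joint angles; "qvel": joint speeds; "tau": joint torques, N m; "position": TCP position; "tcp_rot": TCP orientation; "force": force on the tool from outside, world axes, zero at the start; "moment": the same for the moment, N m; "opening": opening from 0.0 (shut) to 1.0 (fully open); "grasp_force": force on a finger pad.
Only numpy, scipy, OpenCV 4.12 (cv2) and the standard library are available. Lean on these libraries where they do the work, as an engineer would, in place of code of your own. Each camera call takes 0.05 s, during which the arm holds its last target. There are 200 camera calls.

TASK

Add the next course to the small stack of boards drying on its two bearers: lay the two loose stickers across the stack, one straight above each bearer, then lay the loose wide board on them directly over the stack's wide board and the loose narrow board directly over the narrow one, ends and edges in line. Finish by laying the steel bar across both new boards, halfway along them, as a weight. Do not shift the stack's own boards, and leave the glue bottle and the screw tin standing where they are.

Things in the scene. Friction and masses are not known exactly. Their poses are not given: they have to be found in the camera images.
- bearers: foot of the stack: two fixed parallel pale-wood bearers, 38 x 38 mm, 150 mm long. Its origin is at bench level midway between them, z up; bearers lie along its y, centred at x = -90 and +90 mm. The stack's two boards rest on them (undersides 38 mm above the bench), along x, one centred at y = +45, one at -45 mm; which one is the wide one varies. The whole stack is placed and turned anew.
- bed_wide: the wide board already in the stack: dark walnut with white-sealed ends, 280 x 60 x 20 mm, lying loose on the bearers; z is up, origin at the centre of the underside, x along its length. 40 mm of air lie between it and bed_narrow.
- bed_narrow: the narrow board already in the stack: dark walnut with white-sealed ends, 280 x 40 x 20 mm, lying loose on the bearers beside bed_wide; z is up, origin at the centre of the underside, x along its length.
- board_wide: the loose wide board, lying flat on the bench: dark walnut with white-sealed ends, 280 x 60 x 20 mm, about 0.2 kg; z is up, origin at the centre of the underside, x along its length.
- board_narrow: the loose narrow board, lying flat on the bench: dark walnut with white-sealed ends, 280 x 40 x 20 mm, about 0.15 kg; z is up, origin at the centre of the underside, x along its length. (A dark offcut 95 mm long also lies about; it is not wanted.)
- sticker_a: one of two alike stickers (spacer strips) lying loose on the bench: white-primed wood, 150 x 18 x 18 mm, about 30 g; z is up, origin at the centre of the underside, x along its length. Either sticker may go above either bearer.
- sticker_b: the other sticker, same as the first: white-primed wood, 150 x 18 x 18 mm; z is up, origin at the centre of the underside, x along its length.
- steel_bar: the weight: a bare dark-grey steel flat bar lying on the bench, 140 x 40 x 18 mm, about 0.8 kg; z is up, origin at the centre of the underside, x along its length.
- glue_bottle: yellow glue bottle standing on the bench at the robot's side of the stack, 52 mm across, 126 mm high; origin at the centre of its underside, z up. To be left alone.
- screw_tin: round metal tin with a dark lid standing on the bench at the robot's side of the stack, 53 mm across, 50 mm high; origin at the centre of its underside, z up. To be left alone.
Mind the look-alikes: they are no part of the job. Leave any orange or pink look-alike of the sticker_a alone.

How it is judged (in metres and radians):
On the way, in this order (a step that is already met when the one before it is completed fails the run):
1. both stickers lie across the stack's boards, one above each bearer (((x of sticker_a in the frame of bearers between -0.105 and -0.075 m and y of sticker_a in the frame of bearers between -0.015 and 0.015 m and z of sticker_a in the frame of bearers between 0.054 and 0.062 m and angle between the x axis of each of sticker_a, sticker_b and the y axis of bearers, either way round below 0.15 rad and angle between each of sticker_a, sticker_b's own z axis and vertical below 0.06 rad and x of sticker_b in the frame of bearers between 0.075 and 0.105 m and y of sticker_b in the frame of bearers between -0.015 and 0.015 m and z of sticker_b in the frame of bearers between 0.054 and 0.062 m) or (x of sticker_b in the frame of bearers between -0.105 and -0.075 m and y of sticker_b in the frame of bearers between -0.015 and 0.015 m and z of sticker_b in the frame of bearers between 0.054 and 0.062 m and angle between the x axis of each of sticker_b, sticker_a and the y axis of bearers, either way round below 0.15 rad and angle between each of sticker_b, sticker_a's own z axis and vertical below 0.06 rad and x of sticker_a in the frame of bearers between 0.075 and 0.105 m and y of sticker_a in the frame of bearers between -0.015 and 0.015 m and z of sticker_a in the frame of bearers between 0.054 and 0.062 m))), for 0.2 s.
2. the wide board lies on the stickers over the wide one and the narrow board over the narrow one (x of board_wide in the frame of bed_wide between -0.012 and 0.012 m and y of board_wide in the frame of bed_wide between -0.01 and 0.01 m and z of board_wide in the frame of bed_wide between 0.034 and 0.042 m and angle between the x axis of board_wide and the x axis of bed_wide, either way round below 0.08 rad and angle between each of board_wide, board_narrow's own z axis and vertical below 0.05 rad and x of board_narrow in the frame of bed_narrow between -0.012 and 0.012 m and y of board_narrow in the frame of bed_narrow between -0.01 and 0.01 m and z of board_narrow in the frame of bed_narrow between 0.034 and 0.042 m and angle between the x axis of board_narrow and the x axis of bed_narrow, either way round below 0.08 rad), for 0.2 s.
At the end, for the whole second after the job is handed in: Stickers flat across the stack, one above each bearer (15 mm, 0.15 rad); each board flat on them over its like (12 mm endwise, 10 sideways, 0.08 rad); bar flat across both, halfway (20 mm along, 15 across, 0.15 rad); lower boards moved under 10 mm; all released, at rest (all of step 2 and ((x of sticker_a in the frame of bearers between -0.105 and -0.075 m and y of sticker_a in the frame of bearers between -0.015 and 0.015 m and z of sticker_a in the frame of bearers between 0.054 and 0.062 m and angle between the x axis of each of sticker_a, sticker_b and the y axis of bearers, either way round below 0.15 rad and angle between each of sticker_a, sticker_b's own z axis and vertical below 0.06 rad and x of sticker_b in the frame of bearers between 0.075 and 0.105 m and y of sticker_b in the frame of bearers between -0.015 and 0.015 m and z of sticker_b in the frame of bearers between 0.054 and 0.062 m) or (x of sticker_b in the frame of bearers between -0.105 and -0.075 m and y of sticker_b in the frame of bearers between -0.015 and 0.015 m and z of sticker_b in the frame of bearers between 0.054 and 0.062 m and angle between the x axis of each of sticker_b, sticker_a and the y axis of bearers, either way round below 0.15 rad and angle between each of sticker_b, sticker_a's own z axis and vertical below 0.06 rad and x of sticker_a in the frame of bearers between 0.075 and 0.105 m and y of sticker_a in the frame of bearers between -0.015 and 0.015 m and z of sticker_a in the frame of bearers between 0.054 and 0.062 m)) and x of steel_bar in the frame of bearers between -0.02 and 0.02 m and y of steel_bar in the frame of bearers between -0.015 and 0.015 m and z of steel_bar in the frame of bearers between 0.091 and 0.101 m and angle between the x axis of steel_bar and the y axis of bearers, either way round below 0.15 rad and angle between steel_bar's own z axis and vertical below 0.06 rad and distance of each of bed_wide, bed_narrow from where it was at the start of the episode below 0.01 m and linear speed of each of sticker_a, sticker_b, board_wide, board_narrow, steel_bar below 0.01 m/s and angular speed of each of sticker_a, sticker_b, board_wide, board_narrow, steel_bar below 0.1 rad/s); the robot touches nothing.
It fails at once if the glue bottle is shifted by more than 20 mm or tipped (distance of glue_bottle from where it was at the start of the episode above 0.02 m or angle between glue_bottle's own z axis and vertical above 0.3 rad).
It fails at once if the screw tin is shifted by more than 20 mm or tipped (distance of screw_tin from where it was at the start of the episode above 0.02 m or angle between screw_tin's own z axis and vertical above 0.3 rad).
It also fails if it takes over 136 s, if anything falls off the work surface, if the arm or the gripper's body presses on something with over 40 N, if the wrist force passes 120 N, or if a joint passes its speed limit or range.

## Working session

There is one attempt and no reset: what is moved stays moved. The work goes in short steps, Python scripts to look and compute and a shell command to move; the robot and the scene stay as the last step left them, time stands still between calls to the robot, and variables do not carry over. Pictures are saved under pics/ and viewed, at most 14 in all, crops included, and the job is handed in when it is done.

```bash
ls; mkdir -p pics
python3 - <<'E'
from rig import *
import cv2
s=read_state();print(s['time_s'],s['position'],s['tcp_rot'])
for c in('top','side'):
    r=capture(c);cv2.imwrite(f'pics/{c}0.png',r['color'][:,:,::-1]);print(c,r['camera_matrix'],r['distortion'],r['R'],r['t'])
    for n in ['bearers','bed_wide','bed_narrow','board_wide','board_narrow','sticker_a','steel_bar','glue_bottle','screw_tin']:
        for d in place_of(c,n): print(n,[round(float(v),3) for v in d['at']],round(d['conf'],2))
E
```

```text
pics
0.0 [ 0.21000935 -0.58790792  0.24358141] [[ 9.41822374e-01  3.36110843e-01 -3.41752807e-04]
 [ 3.36110771e-01 -9.41819968e-01  2.16739534e-03]
 [ 4.06615459e-04 -2.15616823e-03 -9.99997593e-01]]
top [[361.43450789   0.         320.43520319]
 [  0.         361.43450789 201.56116255]
 [  0.           0.           1.        ]] [0.0153537 0.        0.        0.        0.       ] [[-0.02138682 -0.99936349 -0.02855214]
 [-0.99225689  0.0247123  -0.12171921]
 [ 0.12234733  0.02572787 -0.99215382]] [-0.00597354  0.50540995  1.1235552 ]
bearers [0.518, 0.216, -0.002] 0.2
bed_wide [0.52, -0.042, 0.039] 0.87
bed_narrow [0.525, 0.052, 0.033] 0.57
board_wide [0.518, 0.215, -0.003] 0.56
board_narrow [0.537, -0.221, 0.0] 0.65
sticker_a [0.578, -0.417, 0.005] 0.86
sticker_a [0.443, -0.421, 0.0] 0.8
sticker_a [0.308, -0.481, -0.0] 0.8
sticker_a [0.704, -0.422, -0.001] 0.55
glue_bottle [0.33, -0.299, -0.002] 0.63
screw_tin [0.336, 0.3, 0.002] 0.81
screw_tin [0.459, 0.409, 0.002] 0.22
side [[474.91874568   0.         314.22772278]
 [  0.         474.91874568 197.21441261]
 [  0.           0.           1.        ]] [-0.11808563  0.          0.          0.          0.        ] [[-0.7686855  -0.63952836 -0.01122821]
 [-0.4507637   0.55408593 -0.69985775]
 [ 0.45380027 -0.53290924 -0.71419399]] [0.38718059 0.29801112 1.43062151]
bed_wide [0.523, -0.042, 0.038] 0.78
bed_narrow [0.527, 0.052, 0.036] 0.63
board_wide [0.521, 0.214, -0.002] 0.9
board_narrow [0.542, -0.222, 0.004] 0.69
sticker_a [0.308, -0.482, -0.0] 0.71
sticker_a [0.574, -0.424, 0.002] 0.7
sticker_a [0.709, -0.419, 0.001] 0.55
steel_bar [0.458, 0.413, -0.003] 0.63
screw_tin [0.332, 0.308, -0.001] 0.81
```

View pics/top0.png

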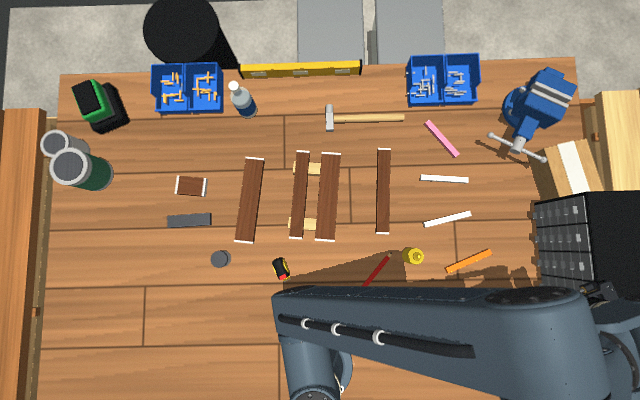

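View pics/side0.png

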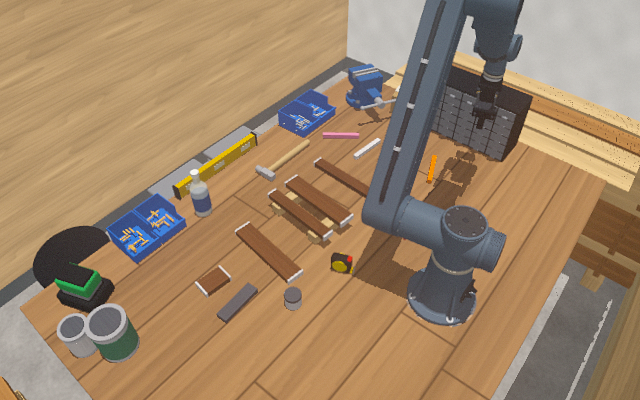

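The top view shows the white stickers at (444,179) and (447,219), with the pink and orange decoys at (442,138) and (468,261). Loose wide is at (249,200), bed narrow at (300,195), bed wide at (328,197), loose narrow at (383,191), the bar at (189,220), the bottle at (414,257) and the tin at (220,259). I'll now fit box silhouettes to the masks.

```bash
cat > h.py <<'E'
from rig import *
import cv2, numpy as np
from scipy.optimize import minimize
DIM=dict(board_wide=(280,60,20),board_narrow=(280,40,20),bed_wide=(280,60,20),bed_narrow=(280,40,20),sticker_a=(150,18,18),steel_bar=(140,40,18))
def proj(r,P): return cv2.projectPoints(np.float64(P),cv2.Rodrigues(r['R'])[0],r['t'],r['camera_matrix'],np.array(r['distortion']))[0][:,0]
def box(p,z,d):
    l,w,h=np.array(d)/2000; c,s=np.cos(p[2]),np.sin(p[2])
    return [[p[0]+c*a-s*b,p[1]+s*a+c*b,z+k] for a in(-l,l) for b in(-w,w) for k in(0,2*h)]
def fit(r,m,z,d,p0):
    "pose x,y,yaw of a box with underside at z whose silhouette best matches mask m; antialiased by 8x subpixel drawing"
    m=cv2.GaussianBlur(m.astype(np.float32),(0,0),.7)
    def cost(p):
        q=cv2.convexHull(np.float32(proj(r,box(p,z,d))))
        big=np.zeros((1600,2560),np.uint8); cv2.fillConvexPoly(big,np.int32(np.round((q+.5)*4*16-8)),255,cv2.LINE_AA,4)
        a=cv2.GaussianBlur(cv2.resize(big,(640,400),interpolation=cv2.INTER_AREA)/np.float32(255),(0,0),.7)
        return float(((a-m)**2).sum()/m.sum())
    S=np.array(p0)+np.array([[0,0,0],[.006,0,0],[0,.006,0],[0,0,.06]])
    o=minimize(cost,p0,method='Nelder-Mead',options=dict(initial_simplex=S,xatol=1e-4,fatol=1e-5,maxiter=150))
    return o.x,o.fun
def locate(cam,r,name,z):
    out=[]
    for d in trace(cam,name):
        m=np.asarray(d['pixels'])
        if m.sum()<40: continue
        col=np.median(r['color'][m],0)
        ys,xs=np.nonzero(m); pts=np.float64(np.c_[xs,ys])
        u=cv2.undistortPoints(pts[:,None],r['camera_matrix'],np.array(r['distortion']))[:,0]
        ray=np.c_[u,np.ones(len(u))]@r['R']; C=-r['R'].T@r['t']
        W=C+ray*((z+DIM[name][2]/2000-C[2])/ray[:,2])[:,None]
        c,v=W[:,:2].mean(0),np.linalg.eigh(np.cov(W[:,:2].T))[1][:,1]
        x,f=fit(r,m,z,DIM[name],[*c,np.arctan2(v[1],v[0])])
        x[2]=(x[2]+np.pi/4)%np.pi-np.pi/4
        out.append((x,f,d['conf'],col)); print(cam,name,x.round(4),'cost %.2f conf %.2f'%(f,d['conf']),col)
    return out
def plan(x,y,yaw):
    "turn about tool z to bring tool y axis to world direction yaw (mod pi), then shift in turned tool axes"
    s=read_state();R=np.array(s['tcp_rot']);p=np.array(s['position'])
    a=np.arctan2(R[1,1],R[0,1]); d=-((yaw-a+np.pi/2)%np.pi-np.pi/2)  # tool z down
    print('turn az',round(d,3)); ty=a-d; Y=np.array([np.cos(ty),np.sin(ty)]);X=np.array([-Y[1],Y[0]])
    if X@R[:2,0]*1<0 and abs(d)<1.2: X=-X
    # tool x from tool y and z down: x = y cross z
    X=np.cross([*Y,0],[0,0,-1])[:2]
    e=np.array([x,y])-p[:2]; print('tx ty mm',(1000*e@X).round(1),(1000*e@Y).round(1),'z now',p[2].round(4),'j6',np.round(s['joint_positions'][5],1),'t',s['time_s'])
E
python3 - <<'E'
from h import *
for c in('top','side'):
    r=capture(c)
    for n in DIM: locate(c,r,n,.038 if 'bed' in n else 0)
E
```

```text
top board_wide [ 0.5206  0.2149 -0.1292] cost 0.01 conf 0.68 [130.  83.  53.]
top board_narrow [ 0.54   -0.22   -0.0624] cost 0.01 conf 0.88 [124.  79.  51.]
top bed_wide [ 0.5195 -0.0414 -0.0976] cost 0.01 conf 0.83 [133.  84.  55.]
top bed_narrow [ 0.5288  0.0486 -0.1001] cost 0.01 conf 0.81 [124.  79.  51.]
top sticker_a [ 0.3102 -0.4765  1.9479] cost 0.04 conf 0.68 [254. 161.  54.]
top sticker_a [ 0.3279 -0.3012  1.4518] cost 0.90 conf 0.67 [211. 175.  50.]
top sticker_a [ 0.7063 -0.4178  0.6541] cost 0.01 conf 0.58 [254. 173. 207.]
top sticker_a [ 0.4424 -0.4168  1.8025] cost 0.01 conf 0.54 [254. 254. 251.]
top sticker_a [ 0.5735 -0.4204  1.4792] cost 0.10 conf 0.50 [253. 252. 249.]
top steel_bar [0.4579 0.409  1.6223] cost 0.02 conf 0.95 [ 95.  97. 100.]
side board_wide [ 0.5216  0.2182 -0.1222] cost 0.01 conf 0.69 [140.  92.  58.]
side board_narrow [ 0.5582 -0.2185 -0.0773] cost 0.11 conf 0.59 [131.  86.  57.]
side bed_wide [ 0.5207 -0.0378 -0.1065] cost 0.02 conf 0.94 [139.  91.  58.]
side bed_wide [ 0.573  -0.4408  1.8913] cost 2.94 conf 0.35 [220. 212. 208.]
side bed_narrow [ 0.5276  0.051  -0.0938] cost 0.01 conf 0.70 [133.  87.  55.]
side sticker_a [ 0.573  -0.4146  1.5114] cost 0.07 conf 0.54 [220. 213. 209.]
side sticker_a [ 0.707  -0.4147  0.6113] cost 0.07 conf 0.48 [163. 102. 118.]
side sticker_a [ 0.3096 -0.4753  1.9538] cost 0.01 conf 0.44 [244. 144.   0.]
side steel_bar [0.4598 0.4148 1.6341] cost 0.02 conf 0.91 [113. 105. 106.]
```

```bash
python3 -c "
from h import *
plan(.4429,-.4155,.232)"
```

```text
turn az -1.46
tx ty mm 114.9 266.4 z now 0.2446 j6 -10.2 t 1.7
```

```bash
python3 -m jog '0 0 0 0 0 -0.162 60; 0 0 0 0 0 -0.162 60; 0 0 0 0 0 -0.162 60; 0 0 0 0 0 -0.162 60; 0 0 0 0 0 -0.162 60; 0 0 0 0 0 -0.162 60; 0 0 0 0 0 -0.162 60; 0 0 0 0 0 -0.162 60; 0 0 0 0 0 -0.164 60'
python3 -m jog '14 33 0 0 0 0 60; 14 33 0 0 0 0 60; 14 33 0 0 0 0 60; 14 33 0 0 0 0 60; 14 33 10 0 0 0 60; 14 33 20 0 0 0 60; 14 33 30 0 0 0 60; 16 35 30 0 0 0 50; 0 0 40 0 0 0 50; 0 0 0 0 0 0 50; 0 0 0 0 0 0 50'
python3 -c "
from h import *
plan(.4429,-.4155,.232)"
```

```text
time_s: 2.82
position: [0.2101, -0.5886, 0.2445]
tcp_rot: [[-0.235, 0.972, 0.0], [0.972, 0.235, 0.0], [0.0, 0.0, -1.0]]
force: [0.3, -1.2, 0.9]
opening: 0.691
grasp_force: 0.0
time_s: 4.2
position: [0.4431, -0.4175, 0.1156]
tcp_rot: [[-0.229, 0.973, 0.001], [0.973, 0.229, -0.001], [-0.002, 0.001, -1.0]]
force: [0.8, -0.3, 0.3]
opening: 0.578
grasp_force: 0.0
turn az -0.001
tx ty mm 2.0 0.3 z now 0.1156 j6 -67.1 t 4.2
```

```bash
python3 -m jog '2 0 30 0 0 0 50; 0 0 30 0 0 0 50; 0 0 20 0 0 0 50; 0 0 10.5 0 0 0 50; 0 0 0 0 0 0 50; 0 0 0 0 0 0 0; 0 0 0 0 0 0 0; 0 0 0 0 0 0 0; 0 0 0 0 0 0 0; 0 0 0 0 0 0 0'
python3 -m jog '0 0 -20 0 0 0 0; 0 0 -40 0 0 0 0; 0 0 -40 0 0 0 0; 0 0 -40 0 0 0 0; 0 0 0 0 0 0 0; 0 0 0 0 0 0 0'
python3 -c "
from h import *
plan(.4344,.0139,-.099)"
```

```text
time_s: 5.45
position: [0.4424, -0.4146, 0.0243]
tcp_rot: [[-0.23, 0.973, 0.0], [0.973, 0.23, -0.0], [-0.0, 0.0, -1.0]]
force: [-0.4, 0.9, 1.7]
opening: 0.205
grasp_force: 30.0
time_s: 6.2
position: [0.442, -0.4141, 0.1643]
tcp_rot: [[-0.23, 0.973, -0.0], [0.973, 0.23, 0.0], [0.0, -0.0, -1.0]]
force: [0.4, -0.7, -0.6]
opening: 0.203
grasp_force: 30.0
turn az 0.331
tx ty mm 425.2 -49.8 z now 0.1643 j6 -67.0 t 6.2
```

```bash
python3 -m jog '0 0 0 0 0 0.165 0; 0 0 0 0 0 0.166 0; 25 -3 0 0 0 0 0; 40 -5 0 0 0 0 0; 40 -5 0 0 0 0 0; 40 -5 0 0 0 0 0; 40 -5 0 0 0 0 0; 40 -5 0 0 0 0 0; 40 -5 0 0 0 0 0; 40 -5 0 0 0 0 0; 40 -4 0 0 0 0 0; 40 -4 0 0 0 0 0'
python3 -m jog '25 -3 0 0 0 0 0; 15 -1 0 0 0 0 0; 0 0 30 0 0 0 0; 0 0 20 0 0 0 0; 0 0 0 0 0 0 0; 0 0 0 0 0 0 0'
python3 -c "
from h import *
plan(.4344,.0139,-.099)"
```

```text
time_s: 7.7
position: [0.4334, -0.0253, 0.1629]
tcp_rot: [[0.099, 0.995, -0.003], [0.995, -0.099, 0.001], [0.001, -0.003, -1.0]]
force: [0.3, -0.1, -0.1]
opening: 0.204
grasp_force: 30.0
time_s: 8.45
position: [0.4348, 0.013, 0.1142]
tcp_rot: [[0.099, 0.995, -0.0], [0.995, -0.099, -0.0], [-0.0, -0.0, -1.0]]
force: [-1.0, 0.0, 0.6]
opening: 0.202
grasp_force: 30.0
turn az -0.001
tx ty mm 0.9 -0.4 z now 0.1142 j6 -7.4 t 8.45
```

```bash
python3 -m jog '1 0 15 0 0 0 0; 0 0 10 0 0 0 0; 0 0 4 0 0 0 0; 0 0 2 0 0 0 0; 0 0 0 0 0 0 0; 0 0 0 0 0 0 0; 0 0 0 0 0 0 32; 0 0 0 0 0 0 32; 0 0 0 0 0 0 32'
python3 -m jog '0 0 -15 0 0 0 40; 0 0 -30 0 0 0 50; 0 0 -40 0 0 0 50; 0 0 0 0 0 0 50; 0 0 0 0 0 0 50'
python3 -c "
from h import *
plan(.574,-.4175,-.085)"
```

```text
time_s: 9.57
position: [0.4347, 0.0143, 0.0831]
tcp_rot: [[0.099, 0.995, 0.0], [0.995, -0.099, -0.0], [-0.0, 0.0, -1.0]]
force: [-0.5, -1.0, -0.4]
opening: 0.354
grasp_force: 0.0
time_s: 10.2
position: [0.4342, 0.0144, 0.1678]
tcp_rot: [[0.099, 0.995, -0.0], [0.995, -0.099, 0.0], [0.0, -0.0, -1.0]]
force: [-1.3, 0.2, -0.7]
opening: 0.571
grasp_force: 0.0
turn az -0.014
tx ty mm -418.5 175.9 z now 0.1678 j6 -7.2 t 10.2
```

```bash
python3 -m jog '-25 10 0 0 0 -0.014 50; -40 17 0 0 0 0 50; -40 17 0 0 0 0 50; -40 17 0 0 0 0 50; -40 17 0 0 0 0 50; -40 17 0 0 0 0 50; -40 17 0 0 0 0 50; -40 17 0 0 0 0 50; -40 16.5 0 0 0 0 50; -40 16.5 0 0 0 0 50; -25 10 0 0 0 0 50; -8.5 4 0 0 0 0 50'
python3 -m jog '0 0 30 0 0 0 50; 0 0 30 0 0 0 50; 0 0 0 0 0 0 50; 0 0 0 0 0 0 50'
python3 -c "
from h import *
plan(.574,-.4175,-.085)
for c in('top','side'):
    r=capture(c); locate(c,r,'sticker_a',.058);locate(c,r,'sticker_a',.0)
"
```

```text
time_s: 11.7
position: [0.5734, -0.4187, 0.1654]
tcp_rot: [[0.086, 0.996, -0.002], [0.996, -0.086, 0.002], [0.002, -0.003, -1.0]]
force: [-0.1, 0.1, 0.3]
opening: 0.577
grasp_force: 0.0
time_s: 12.2
position: [0.5744, -0.4173, 0.1084]
tcp_rot: [[0.084, 0.996, 0.0], [0.996, -0.084, 0.0], [0.0, 0.0, -1.0]]
force: [-0.3, 0.7, -0.2]
opening: 0.569
grasp_force: 0.0
turn az 0.001
tx ty mm -0.3 -0.4 z now 0.1084 j6 -40.2 t 12.2
top sticker_a [ 0.5342  0.048  -0.1589] cost 0.58 conf 0.71 [123.  78.  51.]
top sticker_a [ 0.7062 -0.3865  0.6332] cost 0.56 conf 0.58 [254. 172. 205.]
top sticker_a [ 0.5378  0.0519 -0.1629] cost 0.61 conf 0.71 [123.  78.  51.]
top sticker_a [ 0.7239 -0.4044  0.6414] cost 0.43 conf 0.58 [254. 172. 205.]
side sticker_a [ 0.2855 -0.4134  1.9526] cost 0.16 conf 0.54 [244.  143.5   0. ]
side sticker_a [0.4332 0.0128 1.4897] cost 0.14 conf 0.52 [155. 148. 145.]
side sticker_a [ 0.6781 -0.3451  0.6085] cost 0.45 conf 0.44 [163. 100. 119.]
side sticker_a [ 0.3096 -0.4738  1.9513] cost 0.09 conf 0.54 [244.  143.5   0. ]
side sticker_a [ 0.4653 -0.0285  1.4776] cost 0.08 conf 0.52 [155. 148. 145.]
side sticker_a [ 0.7242 -0.4026  0.5902] cost 0.34 conf 0.44 [163. 100. 119.]
```

```bash
python3 -m jog '0 0 30 0 0 0 50; 0 0 30 0 0 0 50; 0 0 15 0 0 0 50; 0 0 9 0 0 0 50; 0 0 0 0 0 0 50; 0 0 0 0 0 0 0; 0 0 0 0 0 0 0; 0 0 0 0 0 0 0; 0 0 0 0 0 0 0; 0 0 0 0 0 0 0'
python3 -m jog '0 0 -20 0 0 0 0; 0 0 -40 0 0 0 0; 0 0 -40 0 0 0 0; 0 0 -40 0 0 0 0; 0 0 0 0 0 0 0; 0 0 0 0 0 0 0'
python3 -c "
from h import *
plan(.6136,-.0039,-.099)"
```

```text
time_s: 13.75
position: [0.5742, -0.4178, 0.0244]
tcp_rot: [[0.085, 0.996, 0.0], [0.996, -0.085, -0.0], [-0.0, 0.0, -1.0]]
force: [-0.6, -0.1, 1.6]
opening: 0.204
grasp_force: 30.0
time_s: 14.5
position: [0.5738, -0.4174, 0.1644]
tcp_rot: [[0.085, 0.996, -0.0], [0.996, -0.085, 0.0], [0.0, -0.0, -1.0]]
force: [0.0, -0.1, -0.7]
opening: 0.206
grasp_force: 30.0
turn az 0.014
tx ty mm 415.4 -1.3 z now 0.1644 j6 -40.2 t 14.5
```

```bash
python3 -m jog '25 0 0 0 0 0.014 0; 40 0 0 0 0 0 0; 40 0 0 0 0 0 0; 40 0 0 0 0 0 0; 40 0 0 0 0 0 0; 40 -1 0 0 0 0 0; 40 0 0 0 0 0 0; 40 0 0 0 0 0 0; 40 0 0 0 0 0 0; 35 0 0 0 0 0 0; 25 0 0 0 0 0 0; 10 0 0 0 0 0 0'
python3 -m jog '0 0 30 0 0 0 0; 0 0 20 0 0 0 0; 0 0 0 0 0 0 0; 0 0 0 0 0 0 0'
python3 -c "
from h import *
plan(.6136,-.0039,-.099)"
```

```text
time_s: 16.0
position: [0.6126, -0.003, 0.1625]
tcp_rot: [[0.097, 0.995, -0.004], [0.995, -0.097, 0.001], [0.0, -0.004, -1.0]]
force: [0.2, -0.3, 0.7]
opening: 0.205
grasp_force: 30.0
time_s: 16.5
position: [0.6141, -0.0053, 0.1142]
tcp_rot: [[0.099, 0.995, 0.0], [0.995, -0.099, -0.0], [-0.0, 0.0, -1.0]]
force: [0.7, 1.4, 0.5]
opening: 0.203
grasp_force: 30.0
turn az -0.001
tx ty mm 1.3 -0.6 z now 0.1142 j6 -5.2 t 16.5
```

```bash
python3 -m jog '1 0 15 0 0 0 0; 0 0 10 0 0 0 0; 0 0 4 0 0 0 0; 0 0 2 0 0 0 0; 0 0 0 0 0 0 0; 0 0 0 0 0 0 0; 0 0 0 0 0 0 32; 0 0 0 0 0 0 32; 0 0 0 0 0 0 32'
python3 -m jog '0 0 -15 0 0 0 40; 0 0 -30 0 0 0 70; 0 0 -40 0 0 0 70; 0 0 0 0 0 0 70; 0 0 0 0 0 0 70'
python3 -c "
from h import *
plan(.5405,-.2185,-.0624+np.pi/2)"
```

```text
time_s: 17.62
position: [0.614, -0.0036, 0.0832]
tcp_rot: [[0.099, 0.995, 0.0], [0.995, -0.099, -0.0], [-0.0, 0.0, -1.0]]
force: [0.6, 0.4, -0.3]
opening: 0.359
grasp_force: 0.0
time_s: 18.25
position: [0.6136, -0.0036, 0.1685]
tcp_rot: [[0.099, 0.995, 0.0], [0.995, -0.099, -0.0], [-0.0, 0.0, -1.0]]
force: [-0.4, -0.2, 0.3]
opening: 0.777
grasp_force: 0.0
turn az 1.534
tx ty mm -59.6 219.1 z now 0.1685 j6 -5.1 t 18.25
```

```bash
python3 -m jog '0 0 0 0 0 0.17 70; 0 0 0 0 0 0.17 70; 0 0 0 0 0 0.17 70; 0 0 0 0 0 0.17 70; 0 0 0 0 0 0.17 70; 0 0 0 0 0 0.17 70; 0 0 0 0 0 0.17 70; 0 0 0 0 0 0.17 70; 0 0 0 0 0 0.174 70'
python3 -m jog '-6 20 0 0 0 0 70; -11 40 0 0 0 0 70; -11 40 0 0 0 0 70; -11 40 0 0 0 0 70; -11 40 0 0 0 0 70; -6 25 0 0 0 0 70; -3.5 14 0 0 0 0 70; 0 0 30 0 0 0 65; 0 0 20 0 0 0 65; 0 0 0 0 0 0 65; 0 0 0 0 0 0 65'
python3 - <<'E'
from h import *
plan(.5405,-.2185,-.0624+np.pi/2)
for c in('top','side'):
    r=capture(c); cv2.imwrite(f'pics/{c}1.png',r['color'][:,:,::-1])
    locate(c,r,'sticker_a',.058)
    for n in('bed_wide','bed_narrow'): locate(c,r,n,.038)
E
```

```text
time_s: 19.38
position: [0.6128, -0.0034, 0.1665]
tcp_rot: [[0.998, -0.068, -0.003], [-0.068, -0.998, 0.001], [-0.004, -0.0, -1.0]]
force: [-0.4, 0.6, -0.3]
opening: 0.804
grasp_force: 0.0
time_s: 20.75
position: [0.5411, -0.2186, 0.1185]
tcp_rot: [[0.998, -0.061, 0.0], [-0.061, -0.998, -0.0], [0.0, 0.0, -1.0]]
force: [-0.6, -0.4, 0.4]
opening: 0.749
grasp_force: 0.0
turn az 0.001
tx ty mm -0.6 -0.0 z now 0.1185 j6 60.5 t 20.75
top sticker_a [ 0.3135 -0.4546  1.9461] cost 0.05 conf 0.88 [254. 158.  53.]
top sticker_a [ 0.6903 -0.399   0.6634] cost 0.11 conf 0.76 [253. 171. 204.]
top sticker_a [ 0.6113 -0.0409  1.4352] cost 1.08 conf 0.45 [255. 254. 251.]
top bed_wide [ 0.7167 -0.0563 -0.044 ] cost 5.01 conf 0.58 [130.   81.   52.5]
side sticker_a [0.4342 0.0126 1.4801] cost 0.06 conf 0.74 [153.  145.5 142. ]
side sticker_a [ 0.6135 -0.0019  1.4634] cost 0.03 conf 0.65 [200. 190. 185.]
side sticker_a [ 0.2857 -0.4149  1.9454] cost 0.09 conf 0.63 [247. 147.   0.]
side sticker_a [ 0.3234 -0.2837  2.1088] cost 0.37 conf 0.30 [162. 136.  14.]
side bed_wide [ 0.5189 -0.0381 -0.0986] cost 0.22 conf 0.61 [136.  90.  59.]
side bed_narrow [ 0.528   0.0509 -0.1033] cost 0.24 conf 0.84 [132.  87.  56.]
```

View pics/side1.png

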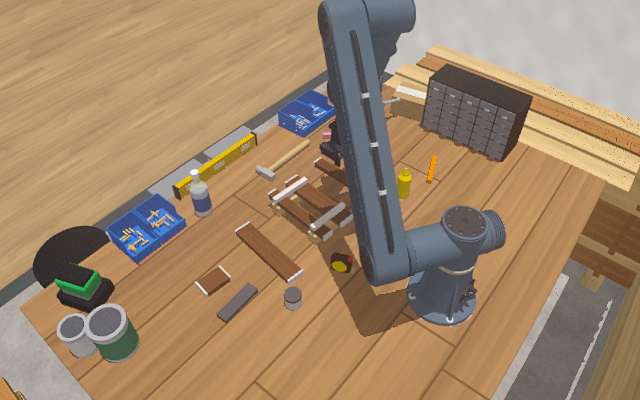

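Side view: the stickers lie across the stack at (290,188) and (327,215), above the bearers, and the beds haven't moved. Next is the narrow board.

```bash
python3 -m jog '-0.5 0 30 0 0 0 65; 0 0 30 0 0 0 65; 0 0 20 0 0 0 65; 0 0 13.5 0 0 0 65; 0 0 0 0 0 0 65; 0 0 0 0 0 0 0; 0 0 0 0 0 0 0; 0 0 0 0 0 0 0; 0 0 0 0 0 0 0; 0 0 0 0 0 0 0'
python3 -m jog '0 0 -20 0 0 0 0; 0 0 -40 0 0 0 0; 0 0 -40 0 0 0 0; 0 0 -40 0 0 0 0; 0 0 -20 0 0 0 0; 0 0 0 0 0 0 0; 0 0 0 0 0 0 0'
python3 -c "
from h import *
plan(.5285,.0503,-.099+np.pi/2)"
```

```text
time_s: 22.4
position: [0.5408, -0.219, 0.0252]
tcp_rot: [[0.998, -0.062, 0.001], [-0.062, -0.998, -0.001], [0.001, 0.001, -1.0]]
force: [0.2, -1.6, 5.3]
opening: 0.459
grasp_force: 30.0
time_s: 23.28
position: [0.5394, -0.2178, 0.1831]
tcp_rot: [[0.998, -0.062, -0.003], [-0.062, -0.998, 0.002], [-0.003, -0.002, -1.0]]
force: [-0.1, 0.7, -1.4]
opening: 0.456
grasp_force: 30.0
turn az 0.037
tx ty mm -37.4 -265.7 z now 0.1831 j6 60.6 t 23.275
```

```bash
python3 -m jog '-2 -15 0 0 0 0.037 0; -5 -35 0 0 0 0 0; -5 -35 0 0 0 0 0; -5 -35 0 0 0 0 0; -5 -35 0 0 0 0 0; -5 -35 0 0 0 0 0; -5 -35 0 0 0 0 0; -3 -25 0 0 0 0 0; -2 -15 0 0 0 0 0; 0 0 20 0 0 0 0; 0 0 0 0 0 0 0; 0 0 0 0 0 0 0'
python3 -m jog '0 0 20 0 0 0 0; 0 0 10 0 0 0 0; 0 0 0 0 0 0 0; 0 0 0 0 0 0 0; 0 0 0 0 0 0 0'
python3 -c "
from h import *
plan(.5285,.0503,-.099+np.pi/2)"
```

```text
time_s: 24.78
position: [0.5293, 0.0485, 0.1644]
tcp_rot: [[0.995, -0.1, -0.001], [-0.1, -0.995, 0.0], [-0.001, 0.0, -1.0]]
force: [0.3, 1.0, -2.6]
opening: 0.457
grasp_force: 30.0
time_s: 25.4
position: [0.5297, 0.0488, 0.1352]
tcp_rot: [[0.995, -0.099, 0.001], [-0.099, -0.995, -0.0], [0.001, 0.0, -1.0]]
force: [0.9, 0.3, -2.1]
opening: 0.459
grasp_force: 30.0
turn az -0.0
tx ty mm -1.4 -1.4 z now 0.1352 j6 88.9 t 25.4
```

```bash
python3 -m jog '-1 -1.5 15 0 0 0 0; 0 0 10 0 0 0 0; 0 0 5 0 0 0 0; 0 0 2 0 0 0 0; 0 0 1 0 0 0 0; 0 0 0 0 0 0 0; 0 0 0 0 0 0 0; 0 0 0 0 0 0 52; 0 0 0 0 0 0 52; 0 0 0 0 0 0 52'
python3 -m jog '0 0 -10 0 0 0 52; 0 0 -30 0 0 0 60; 0 0 -40 0 0 0 80; 0 0 0 0 0 0 80; 0 0 0 0 0 0 80'
python3 -c "
from h import *
plan(.521,.2165,-.126+np.pi/2)"
```

```text
time_s: 26.65
position: [0.5286, 0.0504, 0.1018]
tcp_rot: [[0.995, -0.099, 0.0], [-0.099, -0.995, -0.0], [0.001, 0.0, -1.0]]
force: [0.4, 0.1, 0.1]
opening: 0.586
grasp_force: 0.0
time_s: 27.28
position: [0.528, 0.0505, 0.1816]
tcp_rot: [[0.995, -0.099, -0.0], [-0.099, -0.995, 0.0], [-0.0, 0.0, -1.0]]
force: [-0.4, 0.1, 0.0]
opening: 0.892
grasp_force: 0.0
turn az 0.027
tx ty mm -27.8 -163.8 z now 0.1816 j6 89.1 t 27.275
```

```bash
python3 -m jog '-3 -14 0 0 0 0.027 84; -6 -35 0 0 0 0 84; -6 -35 0 0 0 0 84; -6 -35 0 0 0 0 84; -4 -25 0 0 0 0 84; -2.5 -14 0 0 0 0 84; 0 -6 20 0 0 0 84; 0 0 30 0 0 0 84; 0 0 15 0 0 0 84; 0 0 0 0 0 0 84; 0 0 0 0 0 0 84'
python3 - <<'E'
from h import *
plan(.521,.2165,-.126+np.pi/2)
for c in('top','side'):
    r=capture(c); cv2.imwrite(f'pics/{c}2.png',r['color'][:,:,::-1])
    locate(c,r,'board_narrow',.076); locate(c,r,'bed_wide',.038)
E
```

```text
time_s: 28.65
position: [0.522, 0.2164, 0.1171]
tcp_rot: [[0.992, -0.126, 0.001], [-0.126, -0.992, 0.0], [0.001, -0.0, -1.0]]
force: [0.8, 0.3, -0.2]
opening: 0.962
grasp_force: 0.0
turn az -0.001
tx ty mm -1.0 0.0 z now 0.1171 j6 108.4 t 28.65
top board_narrow [ 0.5264  0.0507 -0.1004] cost 0.02 conf 0.88 [124.  78.  51.]
top bed_wide [ 0.5191 -0.041  -0.0999] cost 0.23 conf 0.84 [133.  84.  54.]
side board_narrow [ 0.5254  0.0512 -0.126 ] cost 0.26 conf 0.83 [138.  92.  61.]
side bed_wide [ 0.5227 -0.0378 -0.1246] cost 0.45 conf 0.58 [144.  95.  63.]
side bed_wide [ 0.5     0.2372 -0.1276] cost 0.29 conf 0.23 [98. 67. 46.]
```

View pics/top2.png

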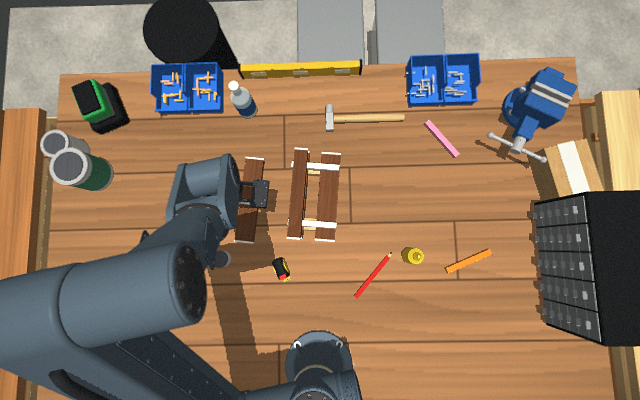

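Top view: the narrow board is at (299,194), over bed_narrow and within about 2 mm. The gripper is over the loose wide board at (249,200).

```bash
python3 -m jog '-0.5 0 30 0 0 0 84; 0 0 30 0 0 0 84; 0 0 20 0 0 0 84; 0 0 12 0 0 0 84; 0 0 0 0 0 0 84; 0 0 0 0 0 0 0; 0 0 0 0 0 0 0; 0 0 0 0 0 0 0; 0 0 0 0 0 0 0; 0 0 0 0 0 0 0'
python3 -m jog '0 0 -20 0 0 0 0; 0 0 -40 0 0 0 0; 0 0 -40 0 0 0 0; 0 0 -40 0 0 0 0; 0 0 -25 0 0 0 0; 0 0 0 0 0 0 0; 0 0 0 0 0 0 0'
python3 -c "
from h import *
plan(.5205,-.0403,-.099+np.pi/2)"
```

```text
time_s: 30.2
position: [0.5212, 0.2164, 0.0252]
tcp_rot: [[0.992, -0.126, 0.001], [-0.126, -0.992, -0.0], [0.001, 0.0, -1.0]]
force: [-0.9, -2.7, 5.6]
opening: 0.683
grasp_force: 30.0
time_s: 31.08
position: [0.5198, 0.2165, 0.1882]
tcp_rot: [[0.992, -0.126, -0.003], [-0.126, -0.992, -0.0], [-0.003, 0.001, -1.0]]
force: [-0.6, 0.6, -2.4]
opening: 0.683
grasp_force: 30.0
turn az -0.027
tx ty mm 26.1 255.5 z now 0.1882 j6 108.5 t 31.075
```

```bash
python3 -m jog '1 10 0 0 0 -0.027 0; 4 35 0 0 0 0 0; 4 35 0 0 0 0 0; 4 35 0 0 0 0 0; 4 35 0 0 0 0 0; 3 35 0 0 0 0 0; 3 35 0 0 0 0 0; 2 25 0 0 0 0 0; 1 10.5 0 0 0 0 0; 0 0 20 0 0 0 0; 0 0 0 0 0 0 0; 0 0 0 0 0 0 0'
python3 -m jog '0 0 20 0 0 0 0; 0 0 10 0 0 0 0; 0 0 0 0 0 0 0; 0 0 0 0 0 0 0; 0 0 0 0 0 0 0'
python3 -c "
from h import *
plan(.5205,-.0403,-.099+np.pi/2)"
```

```text
time_s: 32.58
position: [0.521, -0.0396, 0.1693]
tcp_rot: [[0.995, -0.098, -0.001], [-0.098, -0.995, 0.0], [-0.001, -0.0, -1.0]]
force: [0.7, 1.2, -1.9]
opening: 0.687
grasp_force: 30.0
time_s: 33.2
position: [0.5217, -0.0403, 0.1402]
tcp_rot: [[0.995, -0.099, 0.001], [-0.099, -0.995, -0.0], [0.001, 0.0, -1.0]]
force: [-0.8, 0.1, -2.7]
opening: 0.691
grasp_force: 30.0
turn az -0.0
tx ty mm -1.2 0.1 z now 0.1402 j6 79.0 t 33.2
```

```bash
python3 -m jog '-0.5 0 15 0 0 0 0; 0 0 12 0 0 0 0; 0 0 7 0 0 0 0; 0 0 3 0 0 0 0; 0 0 1 0 0 0 0; 0 0 0 0 0 0 0; 0 0 0 0 0 0 0; 0 0 0 0 0 0 73; 0 0 0 0 0 0 73; 0 0 0 0 0 0 73'
python3 -m jog '0 0 -10 0 0 0 73; 0 0 -30 0 0 0 73; 0 0 -40 0 0 0 70; 0 0 0 0 0 0 70; 0 0 0 0 0 0 70'
python3 -c "
from h import *
plan(.459,.412,.057)"
```

```text
time_s: 34.45
position: [0.5209, -0.0402, 0.1018]
tcp_rot: [[0.995, -0.099, 0.001], [-0.099, -0.995, -0.0], [0.001, 0.0, -1.0]]
force: [-0.0, -0.5, 1.1]
opening: 0.832
grasp_force: 0.0
time_s: 35.08
position: [0.5203, -0.04, 0.1817]
tcp_rot: [[0.995, -0.099, -0.0], [-0.099, -0.995, 0.0], [-0.0, 0.0, -1.0]]
force: [-0.6, 0.5, 1.0]
opening: 0.806
grasp_force: 0.0
turn az 1.415
tx ty mm -454.8 35.5 z now 0.1817 j6 79.0 t 35.075
```

```bash
python3 -m jog '0 0 0 0 0 -0.173 70; 0 0 0 0 0 -0.173 70; 0 0 0 0 0 -0.173 70; 0 0 0 0 0 -0.173 70; 0 0 0 0 0 -0.173 70; 0 0 0 0 0 -0.173 70; 0 0 0 0 0 -0.173 70; 0 0 0 0 0 -0.173 70; 0 0 0 0 0 -0.173 70; 0 0 0 0 0 -0.17 70'
python3 -m jog '25 -2 0 0 0 0 70; 40 -3 0 0 0 0 70; 40 -3 0 0 0 0 70; 40 -3 0 0 0 0 70; 40 -3 0 0 0 0 70; 40 -3 0 0 0 0 70; 40 -3 0 0 0 0 70; 40 -3 0 0 0 0 70; 40 -3 0 0 0 0 70; 40 -3 0 0 0 0 70; 40 -3 0 0 0 0 70; 25 -3 0 0 0 0 70'
python3 -m jog '5 0 20 0 0 0 70; 0 0 30 0 0 0 70; 0 0 0 0 0 0 70; 0 0 0 0 0 0 70'
python3 - <<'E'
from h import *
plan(.459,.412,.057)
for c in('top','side'):
    r=capture(c); cv2.imwrite(f'pics/{c}3.png',r['color'][:,:,::-1])
    for n in('board_narrow','board_wide'): locate(c,r,n,.076)
E
```

```text
time_s: 36.33
position: [0.5196, -0.0399, 0.18]
tcp_rot: [[-0.062, 0.998, -0.004], [0.998, 0.062, 0.001], [0.001, -0.003, -1.0]]
force: [-0.3, 0.5, 0.5]
opening: 0.807
grasp_force: 0.0
time_s: 37.83
position: [0.4588, 0.4084, 0.1797]
tcp_rot: [[-0.058, 0.998, -0.003], [0.998, 0.058, -0.001], [-0.001, -0.003, -1.0]]
force: [-0.0, -0.8, -0.3]
opening: 0.804
grasp_force: 0.0
time_s: 38.33
position: [0.46, 0.4112, 0.131]
tcp_rot: [[-0.056, 0.998, -0.001], [0.998, 0.056, -0.001], [-0.001, -0.001, -1.0]]
force: [-0.5, 0.0, 0.8]
opening: 0.803
grasp_force: 0.0
turn az -0.001
tx ty mm 0.8 -0.9 z now 0.131 j6 28.2 t 38.325
top board_narrow [ 0.5266  0.0508 -0.0993] cost 0.01 conf 0.97 [121.  77.  50.]
top board_wide [ 0.5212 -0.0399 -0.1051] cost 0.00 conf 0.82 [130.  82.  53.]
side board_narrow [ 0.524   0.0539 -0.1074] cost 0.24 conf 0.56 [137.  90.  60.]
```

View pics/top3.png

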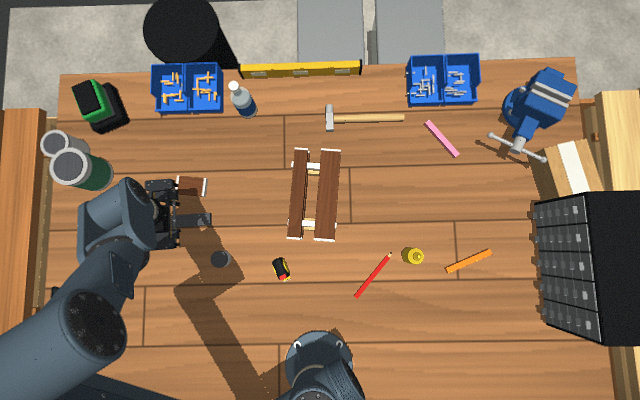

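Top view: both new boards lie on the stack at (299,194) and (328,196), and the gripper is over the bar at (189,220).

```bash
python3 -m jog '1 -1 30 0 0 0 60; 0 0 30 0 0 0 60; 0 0 30 0 0 0 60; 0 0 15 0 0 0 60; 0 0 1 0 0 0 60; 0 0 0 0 0 0 60; 0 0 0 0 0 0 0; 0 0 0 0 0 0 0; 0 0 0 0 0 0 0; 0 0 0 0 0 0 0; 0 0 0 0 0 0 0; 0 0 0 0 0 0 0'
python3 -m jog '0 0 -20 0 0 0 0; 0 0 -40 0 0 0 0; 0 0 -40 0 0 0 0; 0 0 -40 0 0 0 0; 0 0 -40 0 0 0 0; 0 0 0 0 0 0 0; 0 0 0 0 0 0 0'
python3 -c "
from h import *
plan(.5245,.005,-.099)"
```

```text
time_s: 40.12
position: [0.4587, 0.4132, 0.0261]
tcp_rot: [[-0.057, 0.998, -0.0], [0.998, 0.057, 0.0], [0.0, -0.0, -1.0]]
force: [-1.3, 0.2, 5.5]
opening: 0.453
grasp_force: 30.0
time_s: 41.0
position: [0.4571, 0.4119, 0.2034]
tcp_rot: [[-0.057, 0.998, -0.004], [0.998, 0.057, -0.003], [-0.003, -0.004, -1.0]]
force: [-0.7, -0.5, -9.3]
opening: 0.458
grasp_force: 30.0
turn az 0.156
tx ty mm -398.2 107.3 z now 0.2034 j6 28.4 t 41.0
```

```bash
python3 -m jog '0 0 0 0 0 0.156 0; -20 5 0 0 0 0 0; -40 11 0 0 0 0 0; -40 11 0 0 0 0 0; -40 11 0 0 0 0 0; -40 11 0 0 0 0 0; -40 11 0 0 0 0 0; -40 11 0 0 0 0 0; -40 11 0 0 0 0 0; -40 11 0 0 0 0 0; -30 8 0 0 0 0 0; -20 5 0 0 0 0 0'
python3 -m jog '-8 1 0 0 0 0 0; 0 0 20 0 0 0 0; 0 0 25 0 0 0 0; 0 0 10 0 0 0 0; 0 0 0 0 0 0 0; 0 0 0 0 0 0 0; 0 0 0 0 0 0 0'
python3 -c "
from h import *
plan(.5245,.005,-.099)"
```

```text
time_s: 42.5
position: [0.5243, 0.0122, 0.2038]
tcp_rot: [[0.099, 0.995, -0.004], [0.995, -0.099, -0.0], [-0.0, -0.004, -1.0]]
force: [1.0, 0.5, -8.5]
opening: 0.459
grasp_force: 30.0
time_s: 43.38
position: [0.5266, 0.0064, 0.1514]
tcp_rot: [[0.099, 0.995, 0.002], [0.995, -0.099, -0.0], [-0.0, 0.002, -1.0]]
force: [0.8, 0.1, -8.5]
opening: 0.459
grasp_force: 30.0
turn az 0.0
tx ty mm -1.6 -1.9 z now 0.1514 j6 -5.8 t 43.375
```

```bash
python3 -m jog '-1.5 -2 12 0 0 0 0; 0 0 8 0 0 0 0; 0 0 4 0 0 0 0; 0 0 2 0 0 0 0; 0 0 0 0 0 0 0; 0 0 0 0 0 0 0'; python3 -m jog '0 0 2 0 0 0 0; 0 0 0 0 0 0 0;0 0 0 0 0 0 0'
```

```text
time_s: 44.12
position: [0.524, 0.0051, 0.1247]
tcp_rot: [[0.099, 0.995, 0.001], [0.995, -0.099, -0.0], [-0.0, 0.001, -1.0]]
force: [0.3, -0.8, -7.8]
opening: 0.453
grasp_force: 30.0
time_s: 44.5
position: [0.5238, 0.0052, 0.1226]
tcp_rot: [[0.099, 0.995, -0.0], [0.995, -0.099, 0.0], [0.0, -0.0, -1.0]]
force: [-0.3, -0.5, -9.8]
opening: 0.454
grasp_force: 30.0
```

```bash
python3 -m jog '0 0 0.7 0 0 0 0; 0 0 0 0 0 0 0; 0 0 0 0 0 0 0; 0 0 0 0 0 0 54; 0 0 0 0 0 0 54; 0 0 0 0 0 0 54; 0 0 0 0 0 0 54'
python3 -m jog '0 0 -10 0 0 0 54; 0 0 -30 0 0 0 54; 0 0 -40 0 0 0 54; 0 0 -40 0 0 0 54; -20 0 0 0 0 0 54; -40 0 0 0 0 0 54; -40 0 0 0 0 0 54; -40 0 0 0 0 0 54; -40 0 0 0 0 0 54; -40 0 0 0 0 0 54; -20 0 0 0 0 0 54'
python3 - <<'E'
from h import *
for c in('top','side'):
    r=capture(c); cv2.imwrite(f'pics/{c}4.png',r['color'][:,:,::-1])
    locate(c,r,'steel_bar',.096)
    for n in('board_narrow','board_wide'): locate(c,r,n,.076)
    locate(c,r,'sticker_a',.058)
r=capture('side')['color'][140:280,220:400,::-1]; cv2.imwrite('pics/crop4.png',cv2.resize(r,None,fx=4,fy=4,interpolation=cv2.INTER_CUBIC))
E
```

```text
time_s: 45.38
position: [0.5241, 0.0051, 0.1221]
tcp_rot: [[0.099, 0.995, 0.001], [0.995, -0.099, -0.0], [-0.0, 0.001, -1.0]]
force: [0.4, -0.3, 0.4]
opening: 0.614
grasp_force: 0.0
time_s: 46.75
position: [0.5, -0.2356, 0.2425]
tcp_rot: [[0.101, 0.995, 0.001], [0.995, -0.101, -0.001], [-0.001, 0.001, -1.0]]
force: [-0.8, 0.1, -0.4]
opening: 0.619
grasp_force: 0.0
top steel_bar [0.5234 0.0042 1.4597] cost 0.02 conf 0.88 [103. 105. 108.]
top board_narrow [ 0.526   0.0515 -0.0963] cost 0.17 conf 0.90 [125.  79.  51.]
top board_wide [ 0.5214 -0.0404 -0.1049] cost 0.18 conf 0.68 [134.5  85.   55. ]
top sticker_a [ 0.6896 -0.3992  0.6547] cost 0.13 conf 0.83 [254. 175. 209.]
top sticker_a [0.6153 0.0122 1.4069] cost 2.47 conf 0.58 [255. 254. 252.]
top sticker_a [ 0.3125 -0.4554  1.9441] cost 0.05 conf 0.57 [254. 162.  55.]
top sticker_a [0.436  0.0261 1.2694] cost 2.28 conf 0.46 [254. 254. 253.]
side steel_bar [0.5233 0.0076 1.465 ] cost 0.02 conf 0.70 [109. 104. 106.]
side board_narrow [ 0.5261  0.0536 -0.1034] cost 0.18 conf 0.57 [132.  87.  56.]
side board_wide [ 0.5189 -0.037  -0.105 ] cost 0.21 conf 0.85 [138.  90.  59.]
side sticker_a [ 0.2892 -0.4247  1.9449] cost 0.34 conf 0.71 [247. 147.   0.]
side sticker_a [0.6139 0.006  1.5539] cost 2.51 conf 0.58 [160.5 152.5 146.5]
side sticker_a [0.4354 0.0189 1.6113] cost 2.86 conf 0.52 [173.  166.5 161.5]
side sticker_a [ 0.4432  0.0038 -0.0629] cost 0.55 conf 0.44 [93. 63. 46.]
```

View pics/top4.png

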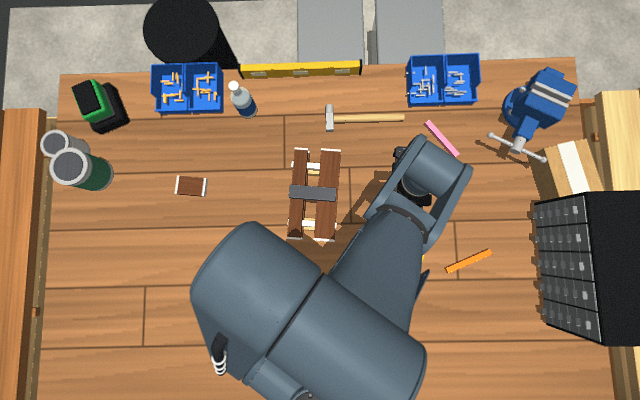

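View pics/crop4.png

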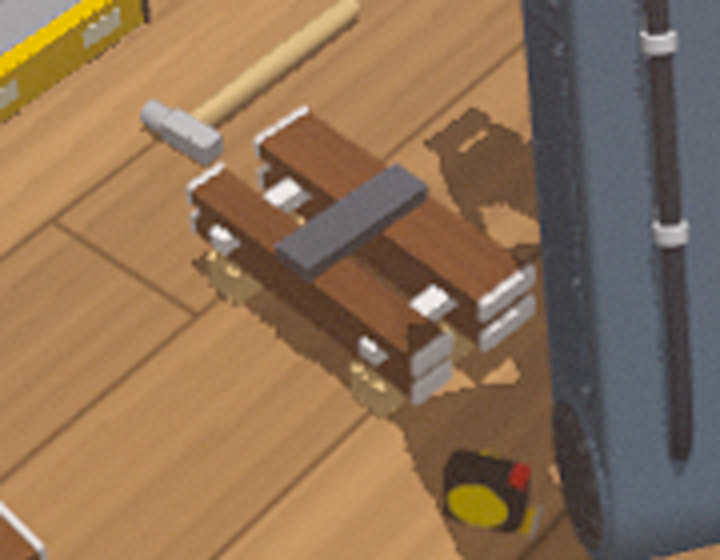

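The side crop shows the new course stacked squarely, with the stickers above the bearers and the bar across the middle at about (350,220). The top view agrees, with the bar at (313,192) in the full picture. I'll let the arm settle and hand in.

```bash
python3 -m jog '0 0 0 0 0 0 54; 0 0 0 0 0 0 54; 0 0 0 0 0 0 54; 0 0 0 0 0 0 54'; python3 -c "
from rig import *
print(hand_in())"
```

```text
time_s: 47.8
position: [0.5, -0.2337, 0.2418]
tcp_rot: [[0.099, 0.995, -0.0], [0.995, -0.099, 0.0], [0.0, -0.0, -1.0]]
force: [0.2, -0.6, 0.7]
opening: 0.619
grasp_force: 0.0
the job is handed in; nothing more can be done
None
```

I laid both stickers, both boards and the steel bar on the stack and handed the job in at about 48 s; the final camera fits put the boards and bar within a few mm of target, but hand-in returned no verdict.

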